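Clamp a relay board in the sliding spring-clamp fixture

ROBOT

A 6-joint arm with a two-finger parallel gripper is mounted at the origin on the work surface. World frame = base frame: x ahead of the robot, y to its left, z up, the work surface at z = 0. Lengths are in m, angles in rad, forces in N, time in s.
With the tool pointing down it reaches from about 0.3 to 0.775 m from the base axis. Payload 14.6 kg.
Tool frame: the origin (TCP) lies midway between the tips of the shut fingers; the grasp point (between the pads) lies 19 mm behind it (ctrl.grip_depth is the z of the grasp point in the tool frame, in m); z points along the fingers, y is the line along which they close (so a half turn about z gives the same grasp; the last joint's range is limited). The gripper opens to 94 mm and grips with 3 to 60 N. Pads are 16 mm wide; open, the fingers measure 119 mm over their backs; the gripper's body (75 mm by 177 mm) begins 78 mm behind the grasp point.
Start: joints at [-1.334, 0.3, 1.521, -0, 1.321, -0.067], TCP at [0.165, -0.525, 0.205] pointing down, gripper open.
Joint ranges: [-3.03, 3.03], [-0.79, 2.21], [0.23, 2.52], [-1.04, 4.18], [0, 3.07], [-2.55, 2.55]. Speed limits (rad/s): [2.22, 2.22, 2.57, 3.14, 3.14, 3.14].

INTERFACE

Orientations are given as [roll, pitch, yaw] about the fixed x, y, z axes, in that order (R = Rz(yaw) Ry(pitch) Rx(roll)).
In Python, from station import ctrl gives the robot as it stands. The module is installed in compiled form; this text tells all that it offers.
- The arm moves only by the tool carry_out, never from a script. Its argument "commands" is a list of rows, each a list of 3 entries, a list of its own where there are three numbers: the closure, from 0 (fully open) to 1 (shut), then the shift along the tool's x, y, z in mm, then the turn, a rotation vector about the tool's x, y, z in rad. In form: [[gripper, [tx, ty, tz], [wx, wy, wz]], ...]. A call has 1 to 10 rows; each row shifts and turns the commanded pose from where the row before left it, along the tool's axes as they then stand; what a row does not reach is not made up. A row lasts 1/8 s, in which the tool goes at most 62.5 mm and 10.7 degrees, less where a joint would pass 70% of its speed; a pose out of reach is approached as far as the arm can. A call with a gripper value outside its range is refused whole. The fingers move at their own pace and stop on an object; "squeeze" is the grip in N (left out, the last holds). Time passes only in rows, so rows that do not move let the fingers close. It gives the time, the measured TCP pose, the force, the opening and the grip force at its end, in the units of the state.
- ctrl.get_obs(): the state, without advancing time (a new reading comes with each control period).
- ctrl.camera(name): name is "scene" or "top" or "wrist"; returns a dict with "img" (400x640x3 uint8, blue, green, red), "camera_matrix" (3x3 intrinsics, pixels), "k1" (the pictures are not rectified: a ray, as slopes to the right and down, at radius r is drawn at 1 + k1 r^2 times it, then the intrinsics apply), "rvec" (rotation vector, rad) and "tvec" (3), from world to camera coordinates, as OpenCV has them. Camera axes: x right, y down, z forward; pixel columns grow to the right and rows downward; lengths in m; the calibration is good to about 2 mm. A picture is of the moment at which its call begins. There is no depth.
- ctrl.hand_in(): hands the job in; it is judged then, once.
Trained networks look in the newest picture that a camera, given by its name, has taken for a name from the list of things; names that differ only in an ending like _2 or _b are one class to them, and where a whole thing is asked for, a point or a joint stands for the part that bears it (a point fixed in the world has none). Each returns a list of dicts, best first, with "score" (0 to 1); they miss things now and then, are a little off and sometimes report something else, mostly with a low value. They report only what shows in the picture. A call takes as long as a camera call. They do not tell look-alikes from the thing itself.
- ctrl.outline_of(thing, camera): "region" (400x640 bool, what is visible of it).
- ctrl.place_of(thing, camera): "at" ([x, y, z] in m, in world coordinates, good to about 4 mm: a listed point, or the origin of a listed thing).
The state is a dict: "time_s": time; "qpos": joint angles; "joint_vel": joint speeds; "tau": joint torques, N m; "ee_pos": TCP position; "eef_rot": TCP orientation; "force": force on the tool from outside, world axes, zero at the start; "moment": the same for the moment, N m; "grip_width": finger opening in m; "grip_force": force on a finger pad.
Only numpy, scipy, OpenCV 4.12 (cv2) and the standard library are available. Lean on these libraries where they do the work, as an engineer would, in place of code of your own. Each camera call takes 0.05 s, during which the arm holds its last target. There are 200 camera calls.

TASK

Pick out the circuit board with one square black relay and lay it flat in the black nest of the clamp fixture, lengthwise, its end towards the clamp. Then squeeze the clamp's lever and post together so that its sprung arm lifts, and while you hold the arm open slide the clamp all the way home so the board's edge goes beneath the arm; let go, so that the arm springs shut on the board.

Things in the scene. Friction and masses are not known exactly. Their poses are not given: they have to be found in the camera images.
- board: Green board on aluminium base, 84 long (its x) x 54 x 6 mm, 100 g, with ONE square black relay 22 x 22 mm standing in its middle, 6 to 26 mm above the underside: grip that. Bare strips at both ends; either end may face the clamp. Origin: centre of underside, z up. Not the longer board (116 mm, two relays) nor the small one (52 mm, low chip); the three lie in any order.
- nest (a point): Centre of the floor of the fixture's black nest, 16 mm above the table: the board's origin goes here. x points along the fixture to the clamp, z up. Rims 8 mm high, inner faces at y = +-37 and x = -50 mm; open on the clamp's side. The clamp slides along x with 8 N friction, stays put; home (its stop nearest the nest) is clamp_grip at x = 90.5 mm here; it starts at 125 to 142.
- clamp_grip (a point): On the sliding clamp, midway between its two upright plates, the lever (-x side, 26 mm wide, part of the arm) and the rigid post (+x, 30 mm wide); axes as nest. 95 mm above the table; plate tops at 112, the rest below 65. 37 mm over both at rest. Pinch them along x from above with 20 to 40 N: the lever tips 18 mm to its stop, so the pair's middle is then 9 mm to +x of this point.
- clamp_arm (a joint): Sprung arm's angle, rad: 0 shut on nothing, 0.40 fully open (stop), pad then 22 mm higher; 3 to 5 N at the lever opens it. Hinge 5.5 mm to -x of clamp_grip, 42 mm above the table; the arm reaches from there to -x, its 14 x 22 mm rubber pad 50 to 64 mm out, 2 mm over the nest floor when shut: about 0.07 when pressing on the 6 mm board.
Things that resemble listed ones, but are neither listed nor needed, are in the scene too. What is shaped like the board but orange is not meant.

How it is judged:
On the way, in this order (a step that is already met when the one before it is completed fails the run):
1. the board lies flat in the nest, with the clamp not yet home (x of board in the frame of nest between -0.014 and 0.014 m and y of board in the frame of nest between -0.014 and 0.014 m and z of board in the frame of nest between -0.003 and 0.004 m and angle between the x axis of board and the x axis of nest, either way round below 0.26 rad and x of clamp_grip in the frame of nest above 0.1045 m), for 0.2 s.
2. the clamp's arm is held open (over 0.15 rad) while the clamp is slid home (within 12 mm), the board still in the nest (x of board in the frame of nest between -0.014 and 0.014 m and y of board in the frame of nest between -0.014 and 0.014 m and z of board in the frame of nest between -0.003 and 0.004 m and angle between the x axis of board and the x axis of nest, either way round below 0.26 rad and value of joint clamp_arm above 0.15 rad and x of clamp_grip in the frame of nest below 0.1025 m), for 0.1 s.
At the end, for the whole second after the job is handed in: The relay board lies flat and at rest in the nest (origin within 14 mm of the nest's centre along x and y and 4 mm in height, its length within 15 degrees of the fixture's, either way round), the clamp is within 12 mm of home, and its sprung arm presses on the board (reads 0.03 to 0.14 rad) (x of board in the frame of nest between -0.014 and 0.014 m and y of board in the frame of nest between -0.014 and 0.014 m and z of board in the frame of nest between -0.003 and 0.004 m and angle between the x axis of board and the x axis of nest, either way round below 0.26 rad and x of clamp_grip in the frame of nest below 0.1025 m and value of joint clamp_arm between 0.03 and 0.14 rad and linear speed of board below 0.02 m/s); the robot touches nothing.
It also fails if it takes over 45 s, if anything falls off the work surface, if the arm or the gripper's body presses on something with over 40 N, if the wrist force passes 120 N, or if a joint passes its speed limit or range.

## Working session

There is one attempt and no reset: what is moved stays moved. The work goes in short steps, Python scripts to look and compute and a tool call to move; the robot and the scene stay as the last step left them, time stands still between calls to the robot, and variables do not carry over. Pictures are saved under pics/ and viewed, at most 13 in all, crops included, and the job is handed in when it is done.

Besides the shell and the picture viewer there is one more tool, called as name(argument=value, ...), one argument or row to a line, values as JSON. carry_out: Moves the arm, as the interface text tells. Its arguments: {"type":"object","properties":{"commands":{"type":"array","items":{"type":"array"}},"squeeze":{"type":"number"}},"required":["commands"]}

```bash
mkdir -p pics
cat > h.py <<'E'
import numpy as np, cv2
from station import ctrl
def pix2world(c,uv,z):
    K=c["camera_matrix"];f=np.array([K[0,0],K[1,1]]);p=(np.asarray(uv,float).reshape(-1,2)-K[:2,2])/f
    d=cv2.undistortPoints(np.asarray(uv,float).reshape(-1,1,2),K,np.array([c["k1"],0,0,0,0.])).reshape(-1,2)
    R=cv2.Rodrigues(np.array(c["rvec"],float))[0];t=np.array(c["tvec"],float).reshape(3)
    C=-R.T@t; r=np.c_[d,np.ones(len(d))]@R
    return C+r*((z-C[2])/r[:,2])[:,None]
def w2p(c,X):
    return cv2.projectPoints(np.asarray(X,float).reshape(-1,1,3),np.array(c["rvec"],float),np.array(c["tvec"],float),c["camera_matrix"],np.array([c["k1"],0,0,0,0.]))[0].reshape(-1,2)
E
python3 - <<'E'
from h import *
for n in("top","scene"):
    c=ctrl.camera(n);cv2.imwrite(f"pics/{n}1.png",c["img"])
    for t in("board","nest","clamp_grip"):
        print(n,t,[(round(o["score"],2),np.round(o["at"],3).tolist(),w2p(c,o["at"]).round().tolist()) for o in ctrl.place_of(t,n)])
    for t in ("board","clamp_arm"):
      for o in ctrl.outline_of(t,n)[:6]:
        ys,xs=np.nonzero(o["region"]);print(t,round(o["score"],2),xs.mean().round(),ys.mean().round(),len(xs),cv2.minAreaRect(np.c_[xs,ys].astype(np.float32)))
print(ctrl.get_obs(),ctrl.grip_depth)
E
```

```text
top board [(0.93, [0.677, 0.386, -0.002], [[184.0, 163.0]]), (0.7, [0.622, 0.247, 0.002], [[246.0, 185.0]]), (0.64, [0.478, 0.041, 0.001], [[341.0, 248.0]])]
top nest [(0.97, [0.615, -0.131, 0.012], [[416.0, 183.0]])]
top clamp_grip [(0.67, [0.475, -0.122, 0.089], [[429.0, 245.0]])]
board 0.97 339.0 248.0 982 ((338.8186340332031, 247.6891326904297), (26.2012882232666, 38.87004852294922), 59.74356460571289)
board 0.76 244.0 185.0 835 ((243.8500213623047, 185.04998779296875), (36.049957275390625, 23.71708106994629), 71.56504821777344)
board 0.76 183.0 163.0 848 ((182.90000915527344, 163.3000030517578), (23.702320098876953, 37.11872863769531), 63.43495178222656)
board 0.64 425.0 230.0 520 ((427.9851379394531, 228.2193145751953), (35.266483306884766, 24.83312225341797), 82.56858825683594)
clamp_arm 0.65 424.0 230.0 496 ((427.43353271484375, 227.81788635253906), (34.74506759643555, 23.568862915039062), 81.25383758544922)
clamp_arm 0.26 422.0 240.0 1042 ((425.5, 236.0), (48.0, 33.0), 90.0)
scene board [(0.82, [0.618, 0.248, -0.002], [[378.0, 241.0]]), (0.74, [0.481, 0.043, -0.001], [[274.0
[... 683 characters left out ...]
75), 78.95905303955078)
{'time_s': 0.6, 'qpos': array([-1.33358563e+00,  2.99900351e-01,  1.52102809e+00, -7.19749668e-06,
        1.32071950e+00, -6.65547319e-02]), 'joint_vel': array([-0.00057443,  0.00102792,  0.00082099,  0.0013833 , -0.00028213,
        0.00244973]), 'tau': array([ 1.56904021e-03, -5.31476998e+01, -3.52827644e+01,  7.09238858e-02,
        2.12945428e-02,  7.21769055e-06]), 'ee_pos': array([ 0.16452624, -0.52478703,  0.20543349]), 'eef_rot': array([-3.14153702e+00,  3.28088309e-06,  3.03767206e-01]), 'force': array([-0.80103711,  0.78022318, -0.27188415]), 'moment': array([0.06893837, 0.01709196, 0.00601794]), 'grip_force': 0.0, 'grip_width': 0.09400706779495166} -0.0188
```

Run:
```python
import cv2
a=cv2.imread("pics/top1.png")[110:310,130:490];cv2.imwrite("pics/topc.png",cv2.resize(a,(792,440),interpolation=cv2.INTER_CUBIC))
b=cv2.imread("pics/scene1.png")[130:330,120:520];cv2.imwrite("pics/scenec.png",cv2.resize(b,(800,400),interpolation=cv2.INTER_CUBIC))
```

```text
(no output)
```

View pics/topc.png

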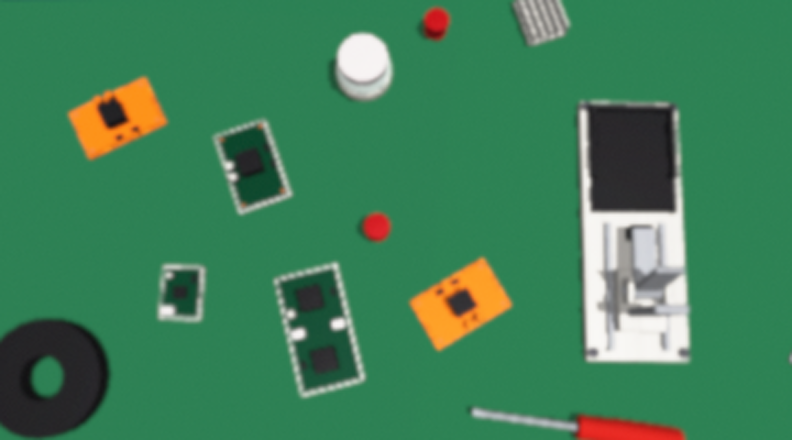

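View pics/scenec.png

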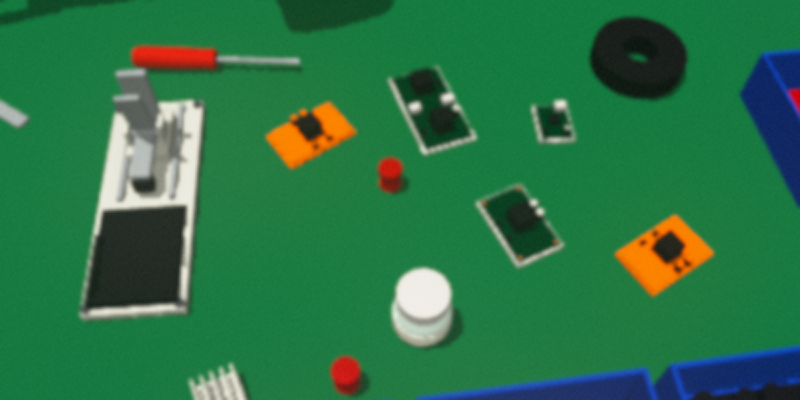

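The top crop shows the single-relay green board at crop (252,166), which is pixel (245,185) and matches the place_of hit at (0.62, 0.247). The orange board, the two-relay board and the small board are ruled out. The nest is at crop (632,157), with the clamp on its robot side at about (650,280), so fixture +x is roughly world -x. Next I'll move over the board.

carry_out(
  commands=[
    [0,[41.5,-37.5,0],[0,0,0]],
    [0,[41.5,-37.5,0],[0,0,0]],
    [0,[41.5,-37.5,0],[0,0,0]],
    [0,[41.5,-37.5,0],[0,0,0]],
    [0,[41.5,-37.5,0],[0,0,0]],
    [0,[41.5,-37.5,0],[0,0,0]],
    [0,[41.5,-37.5,0],[0,0,0]],
    [0,[41.5,-37.5,0],[0,0,0]],
    [0,[41.5,-37.5,0],[0,0,0]],
    [0,[41.5,-37.5,0],[0,0,0]],
  ],
)

```text
time_s: 1.85
ee_pos: [0.4491, -0.041, 0.2057]
eef_rot: [3.141, -0.001, 0.304]
force: [0.9, -0.2, 0.8]
grip_width: 0.094
grip_force: 0.0
```

carry_out(
  commands=[
    [0,[41.5,-37.5,0],[0,0,0]],
    [0,[41.5,-37.5,0],[0,0,0]],
    [0,[41.5,-37.5,0],[0,0,0]],
    [0,[41.5,-37.5,0],[0,0,0]],
    [0,[41.5,-37.5,0],[0,0,0]],
    [0,[0,0,0],[0,0,0]],
  ],
)

```text
time_s: 2.6
ee_pos: [0.5907, 0.2009, 0.204]
eef_rot: [-3.141, 0.001, 0.307]
force: [0.1, -0.1, -0.3]
grip_width: 0.094
grip_force: 0.0
```

Run:
```python
from h import *
c=ctrl.camera("wrist");cv2.imwrite("pics/w1.png",c["img"])
o=ctrl.get_obs();print(o["time_s"],o["ee_pos"],o["eef_rot"])
for t in ("board",):
    print([(round(p["score"],2),np.round(p["at"],4).tolist(),w2p(c,p["at"]).round().tolist()) for p in ctrl.place_of(t,"wrist")])
    for p in ctrl.outline_of(t,"wrist")[:3]:
        ct=max(cv2.findContours(p["region"].astype(np.uint8),0,1)[0],key=len if 0 else cv2.contourArea).reshape(-1,2)
        w=pix2world(c,ct,0.006)[:,:2]*1000
        print(round(p["score"],2),cv2.minAreaRect(w.astype(np.float32)),ct.mean(0))
```

```text
2.65 [0.59018777 0.19920865 0.20442787] [-3.14156852e+00  1.40126820e-03  3.05677490e-01]
[(0.93, [0.6745, 0.3879, 0.0008], [[175.0, 49.0]]), (0.83, [0.6204, 0.2465, -0.0019], [[289.0, 138.0]]), (0.58, [0.4811, 0.0436, 0.0005], [[414.0, 295.0]])]
0.87 ((623.65283203125, 249.47792053222656), (84.1398696899414, 55.394596099853516), 19.908018112182617) [286.72064777 133.44534413]
0.77 ((473.7691955566406, 56.38438415527344), (62.74073028564453, 61.329071044921875), 28.97224998474121) [400.73076923 299.58974359]
0.66 ((676.0677490234375, 385.4848937988281), (55.07905578613281, 85.00798797607422), 25.3244686126709) [176.19215686  47.08235294]
```

View pics/w1.png

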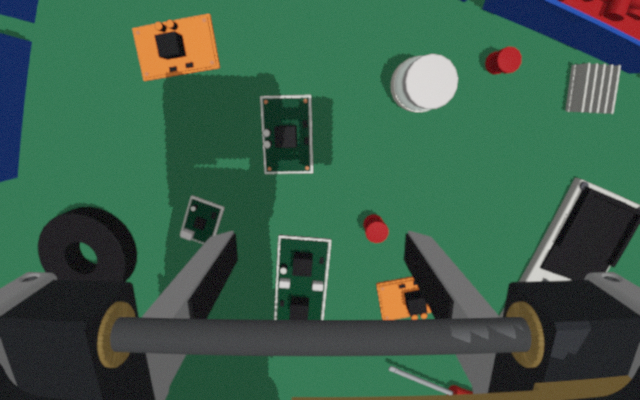

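The wrist view shows the relay board at (287,134). Two white capacitors stand between its relay and its left edge at about (267,139), while the relay's end sides are clear. I'll grip along the board's length, with the tool yaw near 1.918.

carry_out(
  commands=[
    [0.45,[45,-37,0],[0,0,0]],
    [0.45,[0,0,8],[0,0,-0.179]],
    [0.45,[0,0,8],[0,0,-0.179]],
    [0.45,[0,0,8],[0,0,-0.179]],
    [0.45,[0,0,8],[0,0,-0.179]],
    [0.45,[0,0,8],[0,0,-0.179]],
    [0.45,[0,0,8],[0,0,-0.179]],
    [0.45,[0,0,8],[0,0,-0.179]],
    [0.45,[0,0,8],[0,0,-0.179]],
    [0.45,[0,0,8],[0,0,-0.18]],
  ],
)

```text
time_s: 4.0
ee_pos: [0.6221, 0.2455, 0.1339]
eef_rot: [3.141, 0.0, 1.92]
force: [-0.1, -0.4, -0.4]
grip_width: 0.052
grip_force: 0.0
```

```bash
cat > lb.py <<'E'
from h import *
c=ctrl.camera("wrist");cv2.imwrite("pics/w2.png",c["img"])
o=ctrl.get_obs();print(o["time_s"],o["ee_pos"],o["eef_rot"],o["grip_width"],o["force"])
print("tcp px",w2p(c,o["ee_pos"]))
for t in ("board",):
    print([(round(p["score"],2),np.round(p["at"],4).tolist(),w2p(c,p["at"]).round().tolist()) for p in ctrl.place_of(t,"wrist")])
    for p in ctrl.outline_of(t,"wrist")[:3]:
        ct=max(cv2.findContours(p["region"].astype(np.uint8),0,1)[0],key=cv2.contourArea).reshape(-1,2)
        w=pix2world(c,ct,0.006)[:,:2]*1000
        print(round(p["score"],2),cv2.minAreaRect(w.astype(np.float32)),ct.mean(0))
E
python3 lb.py
```

```text
4.05 [0.62177172 0.24542362 0.13274174] [-3.14076340e+00  6.88306699e-05  1.92942075e+00] 0.05203550840864235 [ 0.09709626 -0.12298329 -1.6083587 ]
tcp px [[320.24782299 246.052111  ]]
[(0.91, [0.6243, 0.245, 0.001], [[322.0, 192.0]]), (0.79, [0.6717, 0.3863, 0.0019], [[431.0, 60.0]])]
0.66 ((622.9842529296875, 250.51254272460938), (82.87813568115234, 54.02126693725586), 18.47015953063965) [322.98611111 186.27777778]
0.62 ((676.4345092773438, 386.9753112792969), (58.03382873535156, 83.72650146484375), 24.74664306640625) [435.61656442  59.72392638]
```

View pics/w2.png

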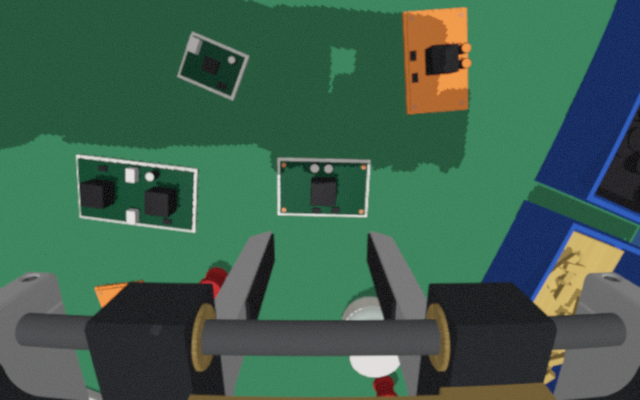

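The board is centred at about (324,188), with corners at (279,159), (370,161), (368,217) and (278,214). The relay top is at about (324,185), between the fingers.

```bash
cat >> h.py <<'E'
def delta(o,tgt):
    y=o["eef_rot"][2]; d=np.asarray(tgt)-np.array(o["ee_pos"]); cx,sx=np.cos(y),np.sin(y)
    return np.round(1000*np.array([d[0]*cx+d[1]*sx, d[0]*sx-d[1]*cx, -d[2] if len(d)>2 else 0]),1)
E
python3 - <<'E'
from h import *
c=ctrl.camera("wrist");o=ctrl.get_obs();print(o["ee_pos"],o["eef_rot"])
g=cv2.cvtColor(c["img"],cv2.COLOR_BGR2GRAY)
k=np.array([[279,159],[370,161],[368,217],[278,214]],float)
w=pix2world(c,k,0.006)[:,:2];print(w.mean(0),[np.degrees(np.arctan2(*(w[b]-w[a])[::-1])).round(1) for a,b in((0,1),(3,2),(3,0),(2,1))],np.linalg.norm(w[1]-w[0]),np.linalg.norm(w[3]-w[0]))
# relay top face: darkest blob
m=(g[150:225,280:368]<45).astype(np.uint8);n,l,s,ce=cv2.connectedComponentsWithStats(m)
for i in np.argsort(-s[1:,4])[:2]+1: print(s[i]+[280,150,0,0,0],pix2world(c,ce[i]+[280,150],0.018)[0])
print(delta(o,[*w.mean(0),0.01]))
E
```

```text
[0.62221703 0.24610208 0.13415948] [3.14101559e+00 6.89553657e-05 1.91043101e+00]
[0.62360556 0.25013426] [np.float64(18.2), np.float64(17.4), np.float64(106.7), np.float64(109.5)] 0.08149153357290483 0.051583002464190786
[311 163  27  34 290] [0.61988741 0.26182967 0.018     ]
[300 164  11   6  36] [0.60108785 0.26636567 0.018     ]
[  3.3   2.7 124.2]
```

carry_out(
  commands=[
    [0.45,[2.5,2,30],[0,0,0.015]],
    [0.45,[0,0,30],[0,0,0]],
    [0.45,[0,0,30],[0,0,0]],
    [0.45,[0,0,20],[0,0,0]],
    [0.45,[0,0,8],[0,0,0]],
    [0.45,[0,0,4],[0,0,0]],
    [0.8,[0,0,1],[0,0,0]],
    [0.8,[0,0,0],[0,0,0]],
    [0.8,[0,0,0],[0,0,0]],
    [0.8,[0,0,0],[0,0,0]],
  ],
  squeeze=25,
)

```text
time_s: 5.45
ee_pos: [0.6233, 0.25, 0.0109]
eef_rot: [3.141, -0.0, 1.901]
force: [-0.6, -0.8, 2.4]
grip_width: 0.0218
grip_force: 25.0
```

carry_out(
  commands=[
    [0.8,[0,0,-50],[0,0,0]],
    [0.8,[0,0,-50],[0,0,0]],
    [0.8,[0,0,-55],[0,0,0]],
    [0.8,[0,0,0],[0,0,0.165]],
    [0.8,[0,0,0],[0,0,0.165]],
    [0.8,[-40,-2,0],[0,0,0]],
    [0.8,[-50,-3,0],[0,0,0]],
    [0.8,[-50,-3,0],[0,0,0]],
    [0.8,[-50,-3,0],[0,0,0]],
    [0.8,[-50,-3,0],[0,0,0]],
  ],
)

```text
time_s: 6.7
ee_pos: [0.6088, 0.0084, 0.1655]
eef_rot: [3.142, 0.0, 1.571]
force: [0.6, 0.4, -0.1]
grip_width: 0.0219
grip_force: 25.0
```

carry_out(
  commands=[
    [0.8,[-50,-3,0],[0,0,0]],
    [0.8,[-50,-3,0],[0,0,0]],
    [0.8,[-50,-3,0],[0,0,0]],
    [0.8,[-50,-3,0],[0,0,0]],
    [0.8,[-50,0,0],[0,0,0]],
    [0.8,[0,0,0],[0,0,0]],
    [0.8,[0,0,0],[0,0,0]],
  ],
)

```text
time_s: 7.58
ee_pos: [0.5971, -0.2396, 0.1653]
eef_rot: [-3.141, -0.0, 1.571]
force: [-0.5, -0.2, -0.3]
grip_width: 0.0216
grip_force: 25.0
```

Run:
```python
from h import *
for n in("wrist","top"):
    c=ctrl.camera(n);cv2.imwrite(f"pics/n_{n}.png",c["img"])
    for t in("board","nest","clamp_grip"):
        print(n,t,[(round(o["score"],2),np.round(o["at"],4).tolist(),w2p(c,o["at"]).round().tolist()) for o in ctrl.place_of(t,n)])
o=ctrl.get_obs();print(o["time_s"],o["ee_pos"],o["eef_rot"],o["grip_width"],o["force"])
```

```text
wrist board [(0.78, [0.5978, -0.2413, 0.1541], [[322.0, 242.0]])]
wrist nest [(0.63, [0.6169, -0.1332, 0.0145], [[342.0, 72.0]])]
wrist clamp_grip [(0.56, [0.4802, -0.122, 0.0915], [[154.0, 48.0]])]
top board [(0.81, [0.679, 0.39, -0.0003], [[182.0, 162.0]]), (0.65, [0.5956, -0.241, 0.1553], [[499.0, 175.0]]), (0.62, [0.6171, -0.1286, 0.0148], [[415.0, 182.0]]), (0.58, [0.4768, 0.0421, 0.0012], [[340.0, 248.0]])]
top nest [(0.93, [0.6186, -0.1297, 0.0153], [[416.0, 181.0]])]
top clamp_grip [(0.66, [0.4761, -0.1265, 0.0941], [[432.0, 244.0]])]
7.975 [ 0.59728335 -0.23960608  0.16553706] [3.14149189e+00 8.10406291e-05 1.57145911e+00] 0.021676293276552357 [-1.05424744 -0.40051779 -0.00527395]
```

View pics/n_wrist.png

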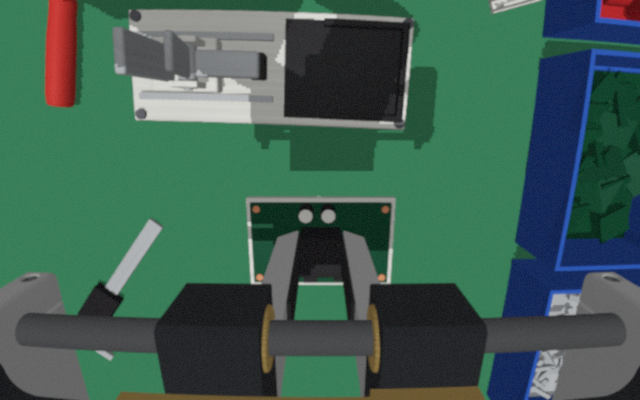

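The fixture is at the top: black nest floor from (285,19) to (405,122), plate's lower edge from (137,119) to (406,127), clamp at about (154,48). The held board is square in the gripper, with its top corners at (248,200) and (395,200).

Run:
```python
from h import *
c=ctrl.camera("wrist");o=ctrl.get_obs()
f=lambda k,z:pix2world(c,k,z)[:,:2].round(4)
ang=lambda w:np.arctan2(*(w[1]-w[0])[::-1]).round(4)
print("lower edge",ang(f([[137,119],[406,127]],.016)),"screws",ang(f([[140,113],[399,122]],.016)),ang(f([[135,14],[412,23]],.016)), "rail",ang(f([[140,95],[273,100]],.016)))
s=f([[140,113],[399,122],[412,23],[135,14]],.016);print(s.tolist(),s.mean(0))
b=f([[248,200],[395,200],[392,284],[251,284]],.161);print("board",b.tolist(),b.mean(0),ang(b[:2]),o["ee_pos"])
img=c["img"];g=cv2.cvtColor(img,cv2.COLOR_BGR2GRAY)
print("row68",g[68,270:425:3].tolist());print("col340",g[0:135:3,340].tolist())
```

```text
lower edge -0.0345 screws -0.0397 -0.0424 rail -0.0511
[[0.4264, -0.1677], [0.6707, -0.1774], [0.6784, -0.0905], [0.4307, -0.08]] [ 0.55155 -0.1289 ]
board [[0.5569, -0.2137], [0.6382, -0.2138], [0.6396, -0.2656], [0.5557, -0.2655]] [ 0.5976  -0.23965] -0.0012 [ 0.5972503  -0.23974059  0.16552134]
row68 [150, 152, 153, 153, 153, 65, 43, 51, 52, 50, 52, 50, 32, 36, 30, 30, 36, 30, 31, 35, 34, 34, 37, 33, 30, 36, 28, 32, 30, 34, 31, 33, 32, 29, 28, 32, 35, 29, 35, 32, 25, 24, 30, 19, 26, 96, 202, 77, 67, 66, 69, 64]
col340 [64, 64, 65, 64, 69, 153, 128, 31, 29, 20, 42, 37, 36, 32, 33, 33, 35, 30, 35, 36, 28, 31, 29, 34, 29, 33, 37, 32, 30, 36, 29, 37, 30, 30, 26, 29, 32, 30, 28, 28, 133, 152, 117, 71, 65]
```

carry_out(
  commands=[
    [0.8,[0,0,0],[0,0,0.04]],
    [0.8,[40,5,0],[0,0,0]],
    [0.8,[40,5,0],[0,0,0]],
    [0.8,[29.5,5.5,0],[0,0,0]],
    [0.8,[0,0,40],[0,0,0]],
    [0.8,[0,0,40],[0,0,0]],
    [0.8,[0,0,35],[0,0,0]],
    [0.8,[0,0,10],[0,0,0]],
    [0.8,[0,0,8],[0,0,0]],
    [0.8,[0,0,3],[0,0,0]],
  ],
)

```text
time_s: 9.28
ee_pos: [0.6175, -0.1314, 0.0303]
eef_rot: [3.14, 0.0, 1.531]
force: [0.4, -0.7, -0.2]
grip_width: 0.0215
grip_force: 25.0
```

Run:
```python
from h import *
c=ctrl.camera("wrist");cv2.imwrite("pics/p_w.png",c["img"])
for t in("board","nest"): print(t,[(round(o["score"],2),np.round(o["at"],4).tolist()) for o in ctrl.place_of(t,"wrist")])
o=ctrl.get_obs();print(o["time_s"],o["ee_pos"],o["eef_rot"],o["grip_width"],o["force"])
```

```text
board [(0.87, [0.6157, -0.1368, 0.0178])]
nest []
9.425 [ 0.61739518 -0.13137694  0.03026137] [3.14046159e+00 2.33172700e-04 1.53077426e+00] 0.02187685423441116 [ 0.01971373  0.05034031 -0.95420566]
```

View pics/p_w.png

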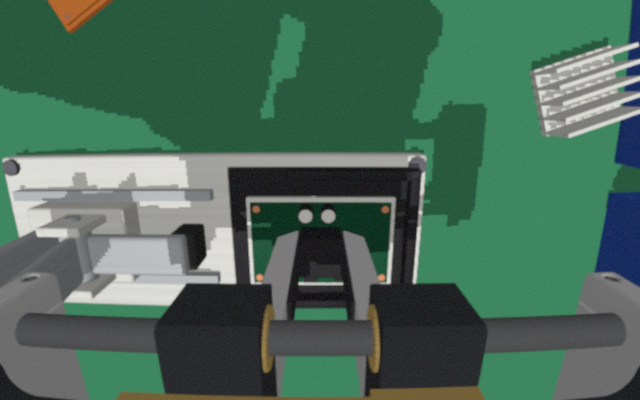

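The board sits inside the nest, with gaps of about 10 px to the far rim and 18 px to the side rim, and it is parallel to the fixture. I'll lower, release and retreat.

carry_out(
  commands=[
    [0.8,[0,0,3],[0,0,0]],
    [0.8,[0,0,0],[0,0,0]],
    [0.55,[0,0,0],[0,0,0]],
    [0.55,[0,0,0],[0,0,0]],
    [0.55,[0,0,-15],[0,0,0]],
    [0.55,[0,0,-40],[0,0,0]],
    [0.3,[0,0,-50],[0,0,0]],
    [0.3,[0,0,-30],[0,0,0]],
    [0.3,[-50,0,0],[0,0,0]],
    [0.3,[-40,-20,0],[0,0,0]],
  ],
)

```text
time_s: 10.68
ee_pos: [0.5936, -0.2216, 0.1627]
eef_rot: [3.14, 0.001, 1.532]
force: [0.2, -0.9, -1.6]
grip_width: 0.0657
grip_force: 0.0
```

Run:
```python
from h import *
for n in("wrist","top","scene"):
    c=ctrl.camera(n);cv2.imwrite(f"pics/q_{n}.png",c["img"])
    for t in("board","nest","clamp_grip"):
        print(n,t,[(round(o["score"],2),np.round(o["at"],4).tolist(),w2p(c,o["at"]).round().tolist()) for o in ctrl.place_of(t,n) if abs(o["at"][1]+.13)<.06])
o=ctrl.get_obs();print(o["time_s"],o["ee_pos"],o["eef_rot"],o["grip_width"],o["force"])
```

```text
wrist board [(0.7, [0.6183, -0.1358, 0.0158], [[344.0, 94.0]])]
wrist nest []
wrist clamp_grip [(0.76, [0.4778, -0.1241, 0.0959], [[148.0, 83.0]])]
top board [(0.72, [0.615, -0.1328, 0.0179], [[418.0, 182.0]])]
top nest [(0.84, [0.618, -0.128, 0.013], [[415.0, 182.0]]), (0.73, [0.4792, -0.1237, 0.0932], [[430.0, 242.0]])]
top clamp_grip [(0.79, [0.4761, -0.1222, 0.0908], [[429.0, 244.0]])]
scene board [(0.85, [0.6157, -0.1343, 0.0134], [[188.0, 257.0]])]
scene nest [(0.87, [0.6183, -0.1301, 0.0163], [[189.0, 257.0]])]
scene clamp_grip [(0.68, [0.4799, -0.1261, 0.0934], [[186.0, 178.0]])]
11.275 [ 0.59364888 -0.21983928  0.16142031] [-3.14149107e+00 -6.63179157e-05  1.53158928e+00] 0.06581536985864987 [-0.50919095 -0.17119318 -0.10928764]
```

View pics/q_wrist.png

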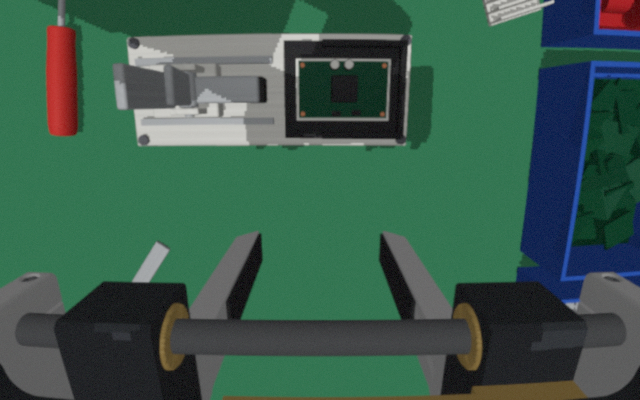

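The board lies flat and parallel in the nest, its corners at about (297,60) to (389,121). The clamp is at (148,83), giving clamp_grip at (0.4785, -0.125), about 139 mm from the nest, which falls within the stated start range. I'll go over the plates, offset 9 mm to fixture +x, and descend open.

carry_out(
  commands=[
    [0.15,[30,-42.5,0],[0,0,0]],
    [0.15,[30,-42.5,0],[0,0,0]],
    [0.15,[30.5,-42.5,0],[0,0,0]],
    [0.15,[0,0,0],[0,0,0]],
    [0.15,[0,0,20],[0,0,0]],
    [0.15,[0,0,20],[0,0,0]],
    [0.15,[0,0,15],[0,0,0]],
    [0.15,[0,0,15],[0,0,0]],
    [0.15,[0,0,15],[0,0,0]],
    [0.15,[0,0,0],[0,0,0]],
  ],
)

```text
time_s: 12.52
ee_pos: [0.4692, -0.1247, 0.0754]
eef_rot: [-3.14, -0.001, 1.531]
force: [-0.4, -0.2, -0.8]
grip_width: 0.0802
grip_force: 0.0
```

Run:
```python
from h import *
c=ctrl.camera("wrist");cv2.imwrite("pics/r_w.png",c["img"])
o=ctrl.get_obs();print(o["time_s"],o["ee_pos"],o["eef_rot"],o["grip_width"],o["force"])
print(delta(o,[.4695,-.1247,.076]))
```

```text
12.575 [ 0.46964066 -0.12484574  0.07623228] [-3.14100509e+00 -1.85764616e-04  1.53079058e+00] 0.07949975147646762 [0.47535176 0.29956607 0.40838254]
[ 0.1 -0.1  0.2]
```

View pics/r_w.png

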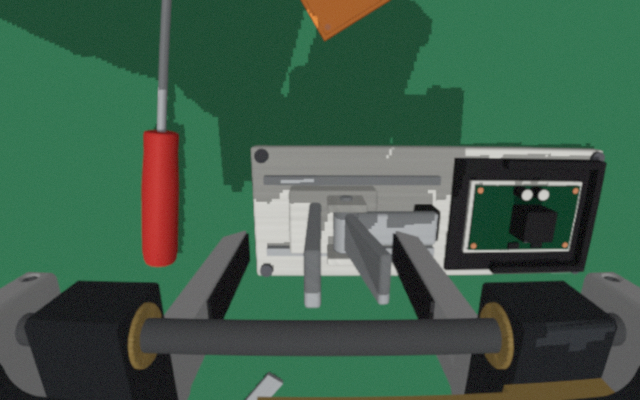

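Both plates, with tops at about (313,300) and (384,298), are between the open fingers, and the lever is nearer the right finger as intended. Pinch.

carry_out(
  commands=[
    [0.9,[0,0,0],[0,0,0]],
    [0.9,[0,0,0],[0,0,0]],
    [0.9,[0,0,0],[0,0,0]],
    [0.9,[0,0,0],[0,0,0]],
    [0.9,[0,0,0],[0,0,0]],
    [0.9,[0,0,0],[0,0,0]],
  ],
  squeeze=30,
)

```text
time_s: 13.32
ee_pos: [0.4705, -0.125, 0.0769]
eef_rot: [3.139, 0.0, 1.531]
force: [7.7, 0.1, -1.6]
grip_width: 0.0231
grip_force: 3.6
```

Run:
```python
from h import *
c=ctrl.camera("scene");cv2.imwrite("pics/s_s.png",cv2.resize(c["img"][110:310,110:310],(600,600),interpolation=cv2.INTER_CUBIC))
print([(round(o["score"],2),np.round(o["at"],4).tolist()) for o in ctrl.place_of("clamp_grip","scene")])
o=ctrl.get_obs();print(o["time_s"],o["ee_pos"],o["eef_rot"],o["grip_width"],o["grip_force"],o["force"])
```

```text
[(0.88, [0.4796, -0.126, 0.0961])]
13.425 [ 0.47019387 -0.12495298  0.07678651] [3.14016871e+00 2.61768864e-04 1.53077592e+00] 0.018491622852603088 29.302410632371902 [ 5.74456838 -0.39569569  2.11027354]
```

View pics/s_s.png

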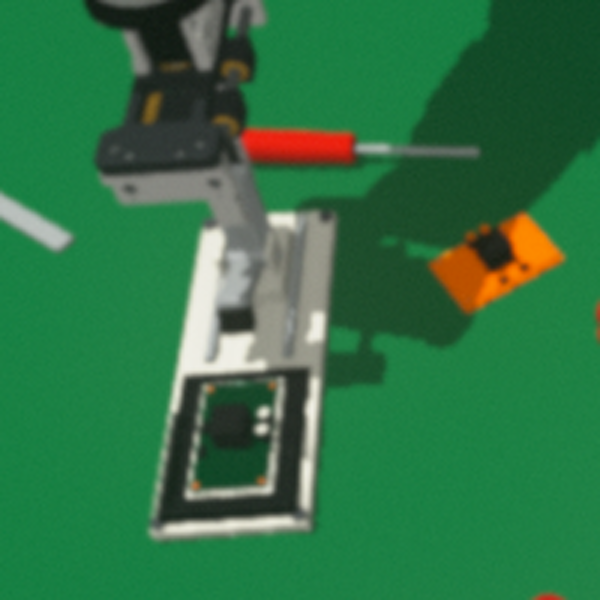

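The width is 18.5 mm at 29 N, so the lever is on its stop and the arm is lifted (its pad tip shows raised at about (237,318)); the board is still in place. Slide towards the nest.

carry_out(
  commands=[
    [0.9,[0,6,0],[0,0,0]],
    [0.9,[0,8,0],[0,0,0]],
    [0.9,[0,8,0],[0,0,0]],
    [0.9,[0,8,0],[0,0,0]],
    [0.9,[0,8,0],[0,0,0]],
    [0.9,[0,6,0],[0,0,0]],
    [0.9,[0,0,0],[0,0,0]],
  ],
)

```text
time_s: 14.3
ee_pos: [0.5135, -0.1267, 0.0767]
eef_rot: [-3.141, 0.0, 1.531]
force: [-1.6, -0.4, 7.1]
grip_width: 0.0189
grip_force: 29.6
```

carry_out(
  commands=[
    [0.9,[0,1,0],[0,0,0]],
    [0.9,[0,0,0],[0,0,0]],
  ],
)

```text
time_s: 14.55
ee_pos: [0.5139, -0.1267, 0.0767]
eef_rot: [-3.14, -0.0, 1.531]
force: [-6.5, -0.6, 11.4]
grip_width: 0.0183
grip_force: 29.7
```

carry_out(
  commands=[
    [0.9,[0,1.5,0],[0,0,0]],
    [0.9,[0,0,0],[0,0,0]],
  ],
)

```text
time_s: 14.8
ee_pos: [0.5154, -0.1268, 0.0767]
eef_rot: [-3.14, 0.0, 1.531]
force: [-5.9, 0.6, 11.0]
grip_width: 0.019
grip_force: 29.7
```

carry_out(
  commands=[
    [0.9,[0,1.5,0],[0,0,0]],
    [0.9,[0,0,0],[0,0,0]],
  ],
)

```text
time_s: 15.05
ee_pos: [0.5169, -0.1268, 0.0768]
eef_rot: [-3.14, 0.0, 1.531]
force: [-7.4, 0.2, 10.2]
grip_width: 0.0187
grip_force: 29.7
```

carry_out(
  commands=[
    [0.9,[0,1.5,0],[0,0,0]],
    [0.9,[0,0,0],[0,0,0]],
  ],
)

```text
time_s: 15.3
ee_pos: [0.5181, -0.1269, 0.0767]
eef_rot: [-3.139, -0.0, 1.531]
force: [-10.1, -0.5, 13.2]
grip_width: 0.0192
grip_force: 29.8
```

carry_out(
  commands=[
    [0.9,[0,1.5,0],[0,0,0]],
    [0.9,[0,0,0],[0,0,0]],
  ],
)

```text
time_s: 15.55
ee_pos: [0.5182, -0.1269, 0.0767]
eef_rot: [-3.135, -0.0, 1.531]
force: [-21.6, 0.8, 20.4]
grip_width: 0.019
grip_force: 30.2
```

Run:
```python
from h import *
for n in("top","scene"):
    c=ctrl.camera(n);cv2.imwrite(f"pics/t_{n}.png",cv2.resize(c["img"][110:310,110:310],(600,600),interpolation=cv2.INTER_CUBIC))
    for t in("board","nest","clamp_grip"):
        print(n,t,[(round(o["score"],2),np.round(o["at"],4).tolist()) for o in ctrl.place_of(t,n) if abs(o["at"][1]+.13)<.06])
```

```text
top board [(0.9, [0.6115, -0.134, 0.0179])]
top nest [(0.6, [0.6147, -0.128, 0.0155])]
top clamp_grip [(0.68, [0.5198, -0.1254, 0.0926]), (0.58, [0.6156, -0.1293, 0.0165])]
scene board [(0.67, [0.6123, -0.1336, 0.0126])]
scene nest [(0.65, [0.6185, -0.1319, 0.0161])]
scene clamp_grip [(0.58, [0.5237, -0.1288, 0.0921])]
```

View pics/t_scene.png

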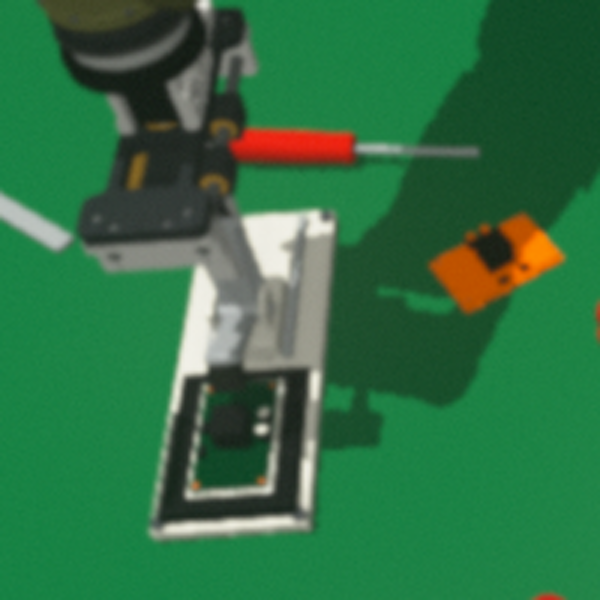

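The stop is reached: 22 N with no further travel, and clamp_grip works out at about 90 mm from the nest. The raised arm now reaches over the board's end at about (228,375), and the board hasn't moved. Unload slightly, open, and retreat upwards.

carry_out(
  commands=[
    [0.9,[0,-1.5,0],[0,0,0]],
    [0.2,[0,0,0],[0,0,0]],
    [0.2,[0,0,0],[0,0,0]],
    [0.2,[0,0,0],[0,0,0]],
    [0.2,[0,0,0],[0,0,0]],
    [0.2,[0,0,-15],[0,0,0]],
    [0.2,[0,0,-40],[0,0,0]],
    [0.2,[0,0,-40],[0,0,0]],
    [0.2,[-50,0,0],[0,0,0]],
    [0.2,[-50,0,0],[0,0,0]],
  ],
)

```text
time_s: 17.2
ee_pos: [0.5151, -0.2277, 0.1731]
eef_rot: [3.14, 0.001, 1.532]
force: [0.5, 0.8, -0.2]
grip_width: 0.0748
grip_force: 0.0
```

Run:
```python
from h import *
for n in("wrist","top","scene"):
    c=ctrl.camera(n);cv2.imwrite(f"pics/u_{n}.png",c["img"])
    for t in("board","nest","clamp_grip"):
        print(n,t,[(round(o["score"],2),np.round(o["at"],4).tolist()) for o in ctrl.place_of(t,n) if abs(o["at"][1]+.13)<.06])
o=ctrl.get_obs();print(o["time_s"],o["ee_pos"],o["grip_width"],o["force"])
```

```text
wrist board [(0.81, [0.6172, -0.1349, 0.0189])]
wrist nest [(0.63, [0.5258, -0.1242, 0.0955])]
wrist clamp_grip [(0.76, [0.5287, -0.1263, 0.0962])]
top board [(0.79, [0.6122, -0.1339, 0.0186])]
top nest [(0.87, [0.6168, -0.1291, 0.0142])]
top clamp_grip [(0.73, [0.5225, -0.1254, 0.0921])]
scene board [(0.79, [0.6178, -0.1343, 0.0143])]
scene nest [(0.94, [0.6198, -0.1305, 0.0172])]
scene clamp_grip [(0.62, [0.5278, -0.128, 0.0937])]
17.8 [ 0.51523376 -0.22619835  0.171555  ] 0.0754701692130295 [ 0.25605042 -0.41072894  0.00546963]
```

View pics/u_wrist.png

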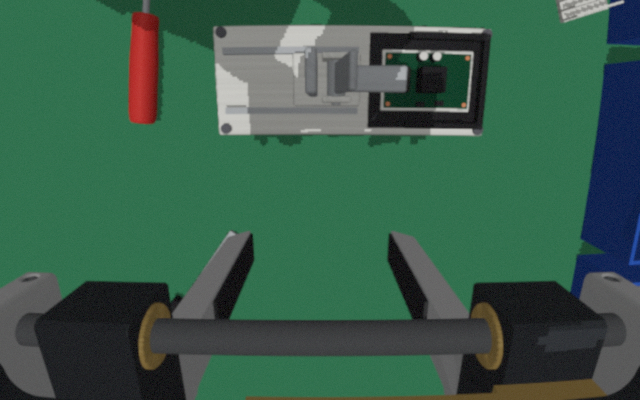

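The arm, at about (385,78), now lies over the board's clamp-side end. The board is square in the nest, from (383,50) to (473,110), the clamp is home, and the robot is clear. Hand in.

```bash
python3 -c "
from station import ctrl
print(ctrl.hand_in())"
```

```text
the job is handed in; nothing more can be done
None
```

I handed the job in at about 18 s: the single-relay board lies flat in the nest, the clamp is at its home stop with its arm closed on the board's end, and the robot is clear; `hand_in` returned no verdict, and the arm's angle was checked only by eye in the last wrist picture.

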